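# Drift the nut bar true and fit the bolt through the jig's cover plate

## Robot

A 6-joint arm with a two-finger parallel gripper is mounted at the origin on the work surface. World frame = base frame: x ahead of the robot, y to its left, z up, the work surface at z = 0. Lengths are in m, angles in rad, forces in N, time in s.
With the tool pointing down it reaches from about 0.3 to 0.875 m from the base axis. Payload 6.4 kg.
Tool frame: the origin (TCP) lies midway between the tips of the shut fingers; the grasp point (between the pads) lies 19 mm behind it; y points along the fingers, x is the direction in which the jaws open and shut, and the axes are right-handed (so a half turn about y gives the same grasp; the last joint's range is limited). The gripper opens to 85 mm and grips with 20 to 120 N. Pads are 22 mm wide; open, the fingers measure 114 mm over their backs; the gripper's body (76 mm by 85 mm) begins 54 mm behind the grasp point. The pads swing forward as they close: fully open they stand 13 mm farther back than shut.
Start: joints at [-1.388, 0.181, 1.607, -0, 1.354, -0.206], TCP at [0.218, -0.532, 0.231] pointing down, gripper open.
Joint ranges: [-2.99, 2.99], [-0.89, 2.07], [0.3, 2.58], [-1.14, 4.28], [0, 2.63], [-3.12, 3.12]. Speed limits (rad/s): [2.57, 2.57, 3.01, 3.14, 3.14, 3.14].

## Interface

Orientations are given as a unit quaternion [w, x, y, z].
In Python, from bench import ctrl gives the robot as it stands.
- The arm moves only by the tool step_arm, never from a script. Its argument "commands" is a list of rows, each a list of 7 numbers: the turn, a rotation vector about the tool's x, y, z in units of 6 degrees (1.0 is 6 degrees), then the shift along the tool's x, y, z in units of 30 mm (1.0 is 30 mm), then the opening, from 0 (shut) to 1 (fully open). A call has 1 to 10 rows; each row shifts and turns the commanded pose from where the row before left it, along the tool's axes as they then stand; what a row does not reach is not made up. A row lasts 1/10 s, in which the tool goes at most 50 mm and 8.59 degrees, less where a joint would pass 70% of its speed; a pose out of reach is approached as far as the arm can. A call with a number of a shift or a turn outside -1 to 1 is refused whole. A call with a gripper value outside its range is refused whole. The fingers move at their own pace and stop on an object; the grip force is fixed at half the most. Time passes only in rows, so rows that do not move let the fingers close. It gives the time, the measured TCP pose, the force and the opening at its end, in the units of the state.
- ctrl.get_obs(): the state, without advancing time (a new reading comes with each control period).
- ctrl.camera(name): name is "scene" or "top" or "wrist"; returns (picture, depth): 480x640x3 uint8, blue, green, red; 480x640 float32, m along the optical axis (not along the pixel's ray), 0 where there is no reading.
- ctrl.get_calibration(name): a dict with "intrinsics" (3x3 intrinsics, pixels), "R" (3x3) and "t" (3): a world point X has camera coordinates R X + t. Camera axes: x right, y down, z forward; pixel columns grow to the right and rows downward; lengths in m; the calibration is good to about 2 mm. A picture is of the moment at which its call begins: read the wrist's pose just before it. get_calibration takes no time and is no camera call; for the wrist camera it gives the pose at the moment of the call.
- ctrl.hand_in(): hands the job in, once; it reports no verdict.
Trained networks look in the newest picture that a camera, given by its name, has taken for a name from the list of things; names that differ only in an ending like _2 or _b are one class to them, and where a whole thing is asked for, a point or a joint stands for the part that bears it (a point fixed in the world has none). Each returns a list of dicts, best first, with "p" (0 to 1); they miss things now and then, are a little off and sometimes report something else, mostly with a low value. They report only what shows in the picture. A call takes as long as a camera call. They do not tell look-alikes from the thing itself.
- ctrl.boxes_of(thing, camera): "point" ([x, y, z] in m, in the coordinates of the camera as it stood for that picture, good to about 4 mm: the middle of the surface that is visible of it).
- ctrl.silhouettes(thing, camera): "pixels" (480x640 bool, what is visible of it).
The state is a dict: "time_s": time; "q": joint angles; "dq": joint speeds; "joint_efforts": joint torques, N m; "eef_pos": TCP position; "eef_rot": TCP orientation; "wrist_force": force on the tool from outside, world axes, zero at the start; "torque": the same for the moment, N m; "opening": opening from 0.0 (shut) to 1.0 (fully open).
Only numpy, scipy, OpenCV 4.12 (cv2) and the standard library are available. Lean on these libraries where they do the work, as an engineer would, in place of code of your own. Each camera call takes 0.05 s, during which the arm holds its last target.

## Task

The nut bar hidden under the jig's steel cover plate has slipped out of line with the plate's holes, lengthwise or sideways. Put the red-headed drift pin into the brass-ringed hole, feel gently for the nut bar's hole and work the drift down until its head sits flat on the plate, drawing the bar into line; then, leaving the drift in place, push the dark square-headed bolt fully home in the other hole. Never force or hammer the pins, leave the other tools where they are, and let go of everything at the end.

Things in the scene. Friction and masses are not known exactly. Their poses are not given: they have to be found in the camera images.
- drift: Pin standing upright in either rack hole, head on the rack's top. Square head 24 x 24 mm, 36 mm tall, red with a brass band. Origin: centre of the head's underside; z up, x and y square to the head's sides. About 0.15 kg. Below the head, 50 mm: a 16.5 mm round shank for 16 mm, a taper to 6 mm over 26 mm, a straight flat-ended 6 mm nose for 8 mm.
- bolt: Pin standing upright in either rack hole, head on the rack's top. Square head 24 x 24 mm, 36 mm tall, dark steel. Origin: centre of the head's underside; z up, x and y square to the head's sides. About 0.15 kg. Below the head a plain round shank, 13 mm diameter, 40 mm long, the last 5 mm tapered to 9 mm. It pushes in; no turning.
- drift_hole (a point): Centre of the brass-ringed hole, 18 mm in diameter, at the cover plate's top face (plate 6 mm thick). Axes as the jig: y along the line of the two holes, z up. 0.5 mm under the plate lies the hidden nut bar, 8 mm thick, with two 18 mm holes 90 mm apart like the plate's. It starts 7.2 to 9 mm out of line, straight towards +y, -y, +x or -x: which way is not known. Below the bar is 40 mm of free space.
- bolt_hole (a point): Centre of the plain hole, 18 mm in diameter, at the cover plate's top face (plate 6 mm thick). Axes as the jig: y along the line of the two holes, z up. It lies 90 mm from the brass-ringed hole, towards -y. The nut bar's second hole comes true under it when the drift is home.
- jig: Fixed jig: plywood board 190 (x) x 220 (y) x 12 mm, on it a hollow hardwood box 76 x 160 mm with the steel cover plate (top at 67 mm, centre x = -45 mm) and a dark stop block 62 x 160 mm (top 65.5 mm, centre x = +50 mm). Origin: centre of the board's underside, on the bench.
- rack: Fixed light wooden block, 60 (x) x 160 (y) x 62 mm tall, with upright blind 20 mm holes, 56 mm deep, at y = +45 and -45 mm; drift in one, bolt in the other, heads square to the block. Origin: centre of its underside.
- carrier_a: One of four alike steel nut bars in fixed carriers; one, no matter which, is under the plate, the spares are shut inside the stop block. The bar slides level along x and y, 11 mm either way from true, never turning, with about 3 N friction, and stays where left. Origin: fixed middle of the carrier, 14 mm above the bench; it does not show where the bar has slid to.
- carrier_b: One of four alike steel nut bars in fixed carriers; one, no matter which, is under the plate, the spares are shut inside the stop block. As carrier_a.
- carrier_c: One of four alike steel nut bars in fixed carriers; one, no matter which, is under the plate, the spares are shut inside the stop block. As carrier_a.
- carrier_d: One of four alike steel nut bars in fixed carriers; one, no matter which, is under the plate, the spares are shut inside the stop block. As carrier_a.
- washer: Bystander, to be left where it is: loose steel washer, 32 mm across, 5 mm thick, lying flat. Origin on its underside.
- spanner: Bystander, to be left where it is: open-ended spanner lying on the bench. Origin on its underside.
- mallet: Bystander, to be left where it is: hammer lying on the bench. Origin on its underside.
- turnscrew: Bystander, to be left where it is: screwdriver lying on the bench. Origin on its underside.
- glue: Bystander, to be left where it is: yellow bottle with orange cap, 60 mm across, 160 mm tall, standing. Origin on its underside.
- plane: Bystander, to be left where it is: wooden hand plane, 220 mm long. Origin on its underside.
There are look-alikes about, which are no part of the job. Of the things like the drift, leave any that is purple; of the rest the smaller one is meant.

How it is judged:
On the way, in this order (a step that is already met when the one before it is completed fails the run):
1. the drift is fully home in the brass-ringed hole, head flat on the plate (horizontal distance between drift and drift_hole below 0.003 m and z of drift in the frame of drift_hole between -0.003 and 0.0025 m and angle between drift's own z axis and vertical below 0.07 rad), for 0.2 s.
2. the bolt is fully home in the other hole with the drift still home (all of step 1 and horizontal distance between bolt and bolt_hole below 0.0045 m and z of bolt in the frame of bolt_hole between -0.003 and 0.0025 m and angle between bolt's own z axis and vertical below 0.07 rad), for 0.2 s.
At the end, for the whole second after the job is handed in: Drift and bolt both stand upright (within 4 degrees) and at rest, fully home: drift within 3 mm of the brass-ringed hole's centre, bolt within 4.5 mm of the other hole's centre, the underside of each head less than 2.5 mm above the plate (all of step 2 and linear speed of each of drift, bolt below 0.02 m/s); the robot touches nothing.
It fails at once if the drift is pressed against the jig or the nut bar with more than 40 N (contact force between drift and jig above 40 N or contact force between drift and carrier_a above 40 N or contact force between drift and carrier_b above 40 N or contact force between drift and carrier_c above 40 N or contact force between drift and carrier_d above 40 N).
It fails at once if the bolt is pressed against the jig or the nut bar with more than 40 N (contact force between bolt and jig above 40 N or contact force between bolt and carrier_a above 40 N or contact force between bolt and carrier_b above 40 N or contact force between bolt and carrier_c above 40 N or contact force between bolt and carrier_d above 40 N).
It fails at once if the gripper presses on the jig with more than 40 N (contact force between the arm and jig above 40 N).
It fails at once if a bystander tool is shifted by more than 30 mm (distance of any of washer, spanner, mallet, turnscrew, glue, plane from where it was at the start of the episode above 0.03 m).
It also fails if it takes over 72 s, if anything falls off the work surface, if the arm or the gripper's body presses on something with over 40 N, if the wrist force passes 120 N, or if a joint passes its speed limit or range.

## Working session

There is one attempt and no reset: what is moved stays moved. The work goes in short steps, Python scripts to look and compute and a tool call to move; the robot and the scene stay as the last step left them, time stands still between calls to the robot, and variables do not carry over. Pictures are saved under pics/ and viewed, and the job is handed in when it is done.

Besides the shell and the picture viewer there is one more tool, called after "Emit:" as a command line: name --pt "numbers of a row" for each row, then --argument value for the rest. step_arm: Moves the arm, as the interface text tells. Its arguments: {"type":"object","properties":{"commands":{"type":"array"}},"required":["commands"]}

```bash
mkdir -p pics; ls; cat > h.py <<'E'
import numpy as np, cv2
from bench import ctrl
def snap(n,f):
    cal=ctrl.get_calibration(n); im,d=ctrl.camera(n); cv2.imwrite('pics/'+f+'.png',im)
    np.savez('pics/'+f+'.npz',im=im,d=d,K=cal['intrinsics'],R=cal['R'],t=cal['t']); return im,d,cal
def world(f):
    z=np.load('pics/'+f+'.npz'); K,R,t,d=z['K'],z['R'],z['t'],z['d']
    v,u=np.mgrid[0:480,0:640]; c=np.stack([(u-K[0,2])/K[0,0]*d,(v-K[1,2])/K[1,1]*d,d],-1)
    return (c-t)@R, z['im'], d
E
python3 - <<'E'
from h import *
for n in('top','scene'): snap(n,n+'0')
o=ctrl.get_obs(); print(o)
print(ctrl.get_calibration('top'))
E
```

```text
pics
{'time_s': 0.1, 'q': array([-1.38829612e+00,  1.81463520e-01,  1.60790250e+00, -3.99994810e-06,
        1.35380055e+00, -2.06294724e-01]), 'dq': array([ 0.00154002, -0.00162768, -0.00277669, -0.00103703, -0.00144118,
        0.00014784]), 'joint_efforts': array([-4.69721035e-04, -4.45882702e+01, -3.52239490e+01, -4.01736488e-04,
        4.13855552e-03, -4.07363086e-05]), 'eef_pos': array([ 0.21789359, -0.53158249,  0.23047872]), 'eef_rot': array([ 0.58756697, -0.58677263,  0.39438381, -0.3936043 ]), 'wrist_force': array([ 0.2479524 ,  0.75699633, -0.49793001]), 'torque': array([ 0.01067947, -0.0602649 , -0.03453349]), 'opening': 1.000925784756404}
{'intrinsics': array([[554.85098074,   0.        , 320.90016322],
       [  0.        , 554.85098074, 227.57654392],
       [  0.        ,   0.        ,   1.        ]]), 'R': array([[ 0.01951469, -0.99980338, -0.00351941],
       [-0.98766921, -0.01873072, -0.15543068],
       [ 0.1553342 ,  0.00650919, -0.98784053]]), 't': array([-0.00167357,  0.58469642,  1.3306124 ])}
```

View pics/top0.png

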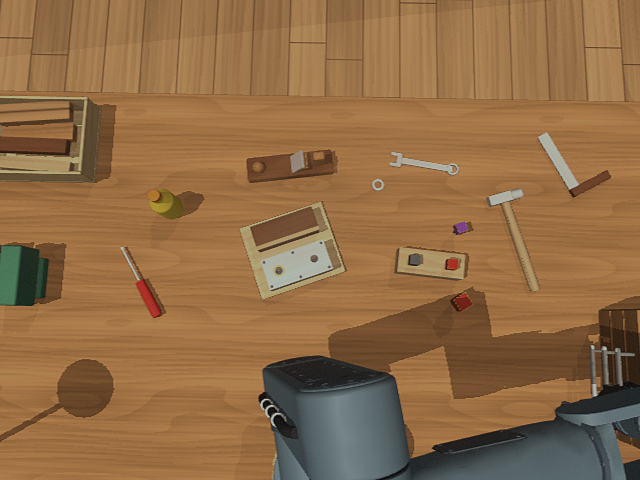

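View pics/scene0.png

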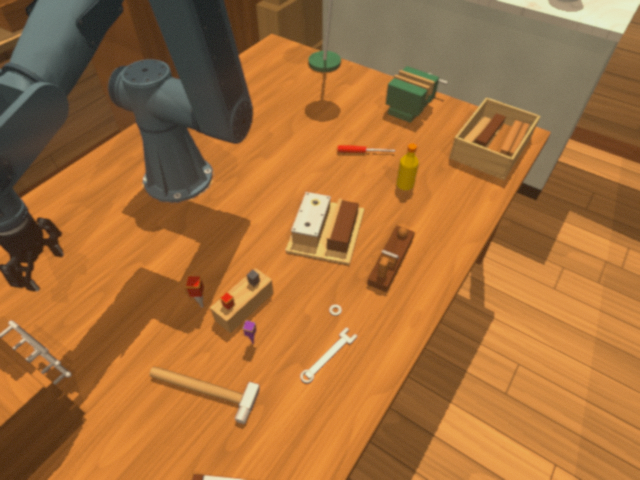

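The top view shows the jig around (290,250), with plate holes near (279,271) and (313,258). The rack is at (431,262), with the dark bolt at (415,260) and the red drift at (453,264). A bigger red look-alike lies at (461,302) and a purple one at (461,228).

```bash
python3 - <<'E'
from h import *
W,im,d=world('top0')
def z(f,a): cv2.imwrite('pics/'+f+'.png',a)
a=cv2.resize(im[190:330,230:490],None,fx=3,fy=3,interpolation=cv2.INTER_CUBIC); z('topz',a)
for n,(u,v) in dict(h1=(279,271),h2=(313,258),bolt=(415,259),drift=(453,264),big=(461,302),pl=(300,262)).items(): print(n,W[v,u].round(4), im[v,u])
E
```

```text
h1 [0.4739 0.109  0.0599] [82 88 89]
h2 [0.5124 0.0283 0.0076] [ 68 103 129]
bolt [ 0.5057 -0.2148  0.0962] [83 87 90]
drift [ 0.495  -0.3032  0.1015] [ 38  48 164]
big [ 0.4063 -0.317   0.1148] [ 24  34 112]
pl [0.4963 0.0584 0.0642] [165 176 175]
```

View pics/topz.png

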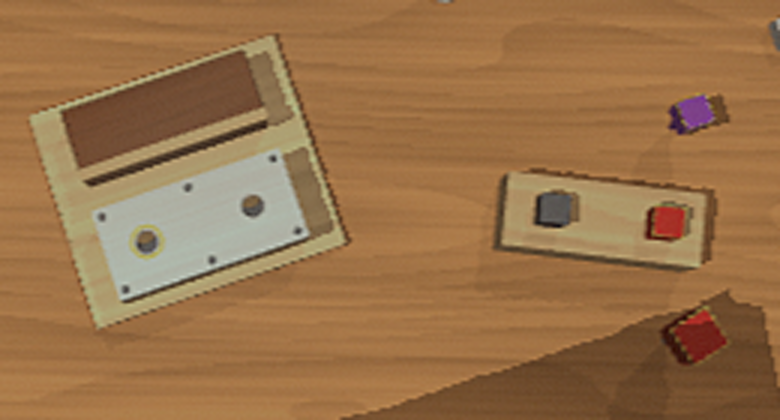

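```bash
cat >> h.py <<'E'
def rect(P):
    r=cv2.minAreaRect((P[:,:2]*1000).astype(np.float32)); return [np.round(x,2) for x in r]
def box(W,c,r,z0,z1): return (np.abs(W[...,0]-c[0])<r)&(np.abs(W[...,1]-c[1])<r)&(W[...,2]>z0)&(W[...,2]<z1)
E
python3 - <<'E'
from h import *
W,im,d=world('top0')
for n,c in dict(drift=(.495,-.303),bolt=(.505,-.215),big=(.406,-.317)).items():
    m=box(W,c,.03,.085,.13); P=W[m]; print(n,m.sum(),np.median(P[:,2]),rect(P[P[:,2]>np.median(P[:,2])-.006]),P[:,:2].mean(0))
m=box(W,(.5,-.26),.11,.054,.07); print('rack',rect(W[m]),W[m][:,2].mean())
m=box(W,(.49,.07),.14,.058,.072)&(im.min(2)>130); print('plate',rect(W[m]),W[m][:,2].mean())
m=box(W,(.52,.08),.15,.055,.075); print('tops',rect(W[m]))
E
```

```text
drift 116 0.0968694598347836 [array([ 496.78, -302.53]), array([24.98, 24.79]), np.float64(83.62)] [ 0.49654835 -0.30192017]
bolt 111 0.09657734700033473 [array([ 505.59, -213.2 ]), array([23.67, 24.24]), np.float64(82.78)] [ 0.50502056 -0.21240112]
big 256 0.11372887809221585 [array([ 407.27, -320.5 ]), array([33.19, 34.3 ]), np.float64(33.31)] [ 0.40702484 -0.3185223 ]
rack [array([ 518.36, -274.4 ]), array([178.35, 168.48]), np.float64(58.85)] 0.06091885404762062
plate [array([490.81,  68.28]), array([ 75.98, 160.02]), np.float64(19.94)] 0.06580672569664174
tops [array([532.08,  83.3 ]), array([164.06, 160.05]), np.float64(19.98)]
```

```bash
python3 - <<'E'
from h import *
from scipy.spatial.transform import Rotation as Ro
o=ctrl.get_obs(); q=o['eef_rot']; print(Ro.from_quat([q[1],q[2],q[3],q[0]]).as_matrix().round(4))
snap('wrist','w0'); c=ctrl.get_calibration('wrist'); print(c)
W,im,d=world('top0')
# circles of holes, rays at z=.067
z=np.load('pics/top0.npz'); K,R,t=z['K'],z['R'],z['t']
def ray(u,v,h):
    C=-R.T@t; r=R.T@np.array([(u-K[0,2])/K[0,0],(v-K[1,2])/K[1,1],1]); return C+r*(h-C[2])/r[2]
for u,v in((230+147/3,190+241.5/3),(230+252.5/3,190+205.5/3)): print(ray(u-.33,v-.33,.067))
E
```

```text
[[ 3.791e-01 -3.000e-04  9.254e-01]
 [-9.254e-01  1.500e-03  3.791e-01]
 [-1.500e-03 -1.000e+00  3.000e-04]]
{'intrinsics': array([[372.32734633,   0.        , 316.92560792],
       [  0.        , 372.32734633, 236.93828592],
       [  0.        ,   0.        ,   1.        ]]), 'R': array([[ 0.37922599, -0.92530323, -0.00126174],
       [-0.8796786 , -0.36094944,  0.30964666],
       [-0.28697248, -0.11631613, -0.95085086]]), 't': array([-0.57449871, -0.04156487,  0.37911974])}
[0.47530945 0.10929777 0.067     ]
[0.50599138 0.0250692  0.067     ]
```

View pics/w0.png

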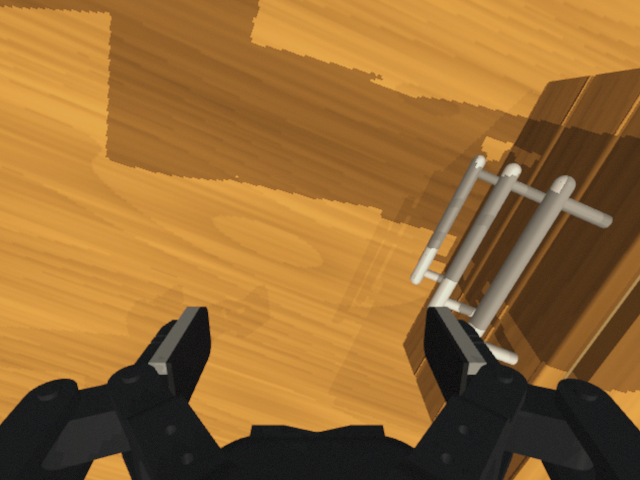

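```bash
cat >> h.py <<'E'
from scipy.spatial.transform import Rotation as Ro
def pose():
    o=ctrl.get_obs(); q=o['eef_rot']; return o['eef_pos'],Ro.from_quat([q[1],q[2],q[3],q[0]]).as_matrix(),o
def plan(tgt,yaw=None):
    """total turn units about y, then shift units in the tool frame after turning"""
    p,R,o=pose()
    cy=np.degrees(np.arctan2(R[1,2],R[0,2])); yaw=cy if yaw is None else yaw
    y=np.radians(yaw); z=np.array([np.cos(y),np.sin(y),0]); yy=np.array([0,0,-1.]); x=np.cross(yy,z)
    d=np.array(tgt)-p
    print('t',round(o['time_s'],2),'pos',p.round(4),'yaw',round(cy,2),'turn y units',round((cy-yaw)/6,3),'shift units',(np.array([x@d,yy@d,z@d])/.03).round(3),'F',o['wrist_force'].round(1),'op',round(o['opening'],3))
E
python3 - <<'E'
from h import *
p,R,o=pose(); c=ctrl.get_calibration('wrist'); C=-c['R'].T@c['t']; print('cam in tool',(R.T@(C-p)).round(4),'axis in tool',(R.T@c['R'][2]).round(3))
E
```

```text
cam in tool [ 0.0002 -0.1421  0.0779] axis in tool [ 0.     0.951 -0.31 ]
```

```bash
python3 - <<'E'
from h import *
plan((.4022,.0834,.10),19.94)
E
```

```text
t 0.15 pos [ 0.2179 -0.5316  0.2306] yaw 22.27 turn y units 0.389 shift units [-17.177   4.352  12.767] F [0.2 0.1 1.2] op 0.998
```

Emit:
step_arm --pt "0 0.389 0 0 0 0 1" --pt "0 0 0 -1 0 0.743 1" --pt "0 0 0 -1 0 0.743 1" --pt "0 0 0 -1 0 0.743 1" --pt "0 0 0 -1 0 0.743 1" --pt "0 0 0 -1 0 0.743 1" --pt "0 0 0 -1 0 0.743 1" --pt "0 0 0 -1 0 0.743 1" --pt "0 0 0 -1 0 0.743 1" --pt "0 0 0 -1 0 0.743 1"

```text
time_s: 1.15
eef_pos: [0.3145, -0.2083, 0.2311]
eef_rot: [0.579, -0.579, 0.406, -0.406]
wrist_force: [0.9, -0.7, -0.4]
opening: 0.998
```

Emit:
step_arm --pt "0 0 0 -1 0 0.743 1" --pt "0 0 0 -1 0 0.743 1" --pt "0 0 0 -1 0 0.743 1" --pt "0 0 0 -1 0 0.743 1" --pt "0 0 0 -1 0.7 0.743 1" --pt "0 0 0 -1 0.8 0.743 1" --pt "0 0 0 -1 0.9 0.743 1" --pt "0 0 0 -1 0.95 0.743 1" --pt "0 0 0 -0.177 1 0.136 1" --pt "0 0 0 0 0 0 1"

```text
time_s: 2.15
eef_pos: [0.3987, 0.0845, 0.0972]
eef_rot: [-0.578, 0.581, -0.408, 0.402]
wrist_force: [-0.6, -0.7, -0.6]
opening: 1.002
```

```bash
python3 - <<'E'
from h import *
plan((.4022,.0834,.10),19.94)
snap('wrist','w1')
im=cv2.imread('pics/w1.png'); cv2.imwrite('pics/w1.png',im)
E
```

```text
t 2.15 pos [0.3987 0.0845 0.0972] yaw 20.12 turn y units 0.029 shift units [ 0.073 -0.093  0.097] F [-0.6 -0.7 -0.6] op 1.002
```

View pics/w1.png

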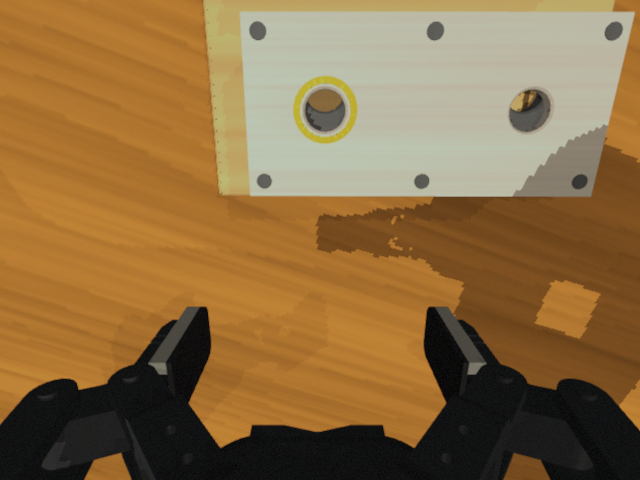

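```bash
python3 - <<'E'
from h import *
W,im,d=world('w1')
a=cv2.resize(im[65:155,285:365],None,fx=6,fy=6,interpolation=cv2.INTER_CUBIC)
b=cv2.resize(im[65:155,490:570],None,fx=6,fy=6,interpolation=cv2.INTER_CUBIC)
cv2.imwrite('pics/w1z.png',np.vstack([np.hstack([a,b])]))
p=np.array([.39,0])
th=np.radians(20); ex=np.array([np.cos(th),np.sin(th)]); ey=np.array([-np.sin(th),np.cos(th)])
# brass ring
hsv=cv2.cvtColor(im,cv2.COLOR_BGR2HSV)
m=(hsv[...,0]>22)&(hsv[...,0]<34)&(hsv[...,1]>140)&(W[...,2]>.06)&(W[...,2]<.075)
m[:60]=0;m[160:]=0;m[:,:280]=0;m[:,370:]=0
ys,xs=np.nonzero(m); el=cv2.fitEllipse(np.stack([xs,ys],1).astype(np.float32)); print(m.sum(),el)
pts=W[m]; print('ring',rect(pts),pts.mean(0))
# plate
m=box(W,(.49,.07),.14,.06,.074)&(im.min(2)>120); print('plate',rect(W[m]),np.median(W[m][:,2]))
z=np.load('pics/w1.npz'); K,R,t=z['K'],z['R'],z['t']
# classification by depth in hole
for c,(u0,v0) in dict(drift=(325,109),bolt=(530,109)).items():
    s=W[v0-28:v0+28:4,u0-28:u0+28:4,2]; print((s*1000).round(0).astype(int))
E
```

```text
1097 ((324.87042236328125, 109.445068359375), (58.06943130493164, 61.21860122680664), 5.63650369644165)
ring [array([474.98, 108.49]), array([27.08, 27.24]), np.float64(20.15)] [0.47542613 0.10868509 0.06681372]
plate [array([490.75,  66.19]), array([ 76.63, 161.29]), np.float64(20.09)] 0.06635786726577678
[[66 67 66 67 69 66 66 67 67 67 67 67 67 67]
 [67 65 66 67 67 66 67 67 66 66 68 67 67 66]
 [67 67 66 67 66 64 12 12 61 65 65 66 68 67]
 [68 67 66 66 11 11 11 11 12 12 64 66 68 66]
 [67 67 66 12 13 11 12 11 11 13 11 66 67 66]
 [67 67 66 10 12 12 11 12 13 11 11 58 67 66]
 [67 66 59 59 10 11 12 11 11 13 10 60 65 67]
 [68 67 59 58 60 11 11 12 10 58 60 61 65 67]
 [67 67 60 60 59 58 60 60 60 60 60 59 65 66]
 [67 67 64 59 60 59 59 59 59 60 60 59 65 68]
 [68 66 66 61 59 61 59 60 59 60 59 64 68 67]
 [68 67 66 66 59 61 59 59 60 62 60 66 67 66]
 [66 67 67 66 67 62 60 61 61 65 67 65 67 67]
 [68 66 66 68 67 66 67 66 65 66 68 66 66 66]]
[[ 66  67  66  67  66  67  66  67  66  65  66  67  68  66]
 [ 66  66  67  65  66  67  67  66  67  67  66  65  67  67]
 [ 67  65  66  66  68  66  66  61  63  65  65  65  66  66]
 [ 67  67  67  67  66  12  17  20  20  60  63  66  67 239]
 [ 67  65  67  66  12  12  17  20  18  56  62  64  66  66]
 [ 66  66  67  11  10  12  19  20  54  57  59  62  66  67]
 [ 66  68  12  11  11  13  19  53  58  59  60  63  64  66]
 [ 66  67  60  13  12  15  54  60  60  61  59  63  66  67]
 [ 66  67  59  61  59  59  60  59  61  60  61  63  66  67]
 [ 66  65  60  60  60  60  58  59  59  58  63  64  66  68]
 [ 67  66  61  61  60  59  60  59  59  61  63  66  66  67]
 [ 68  66  66  60  60  59  59  59  60  63  66  66  66  66]
 [ 66  66  66  66  60  61  60  61  65  66  66  66  67  67]
 [ 67  65  66  66  65  67  66  67  67  66  66  68  67  65]]
```

View pics/w1z.png

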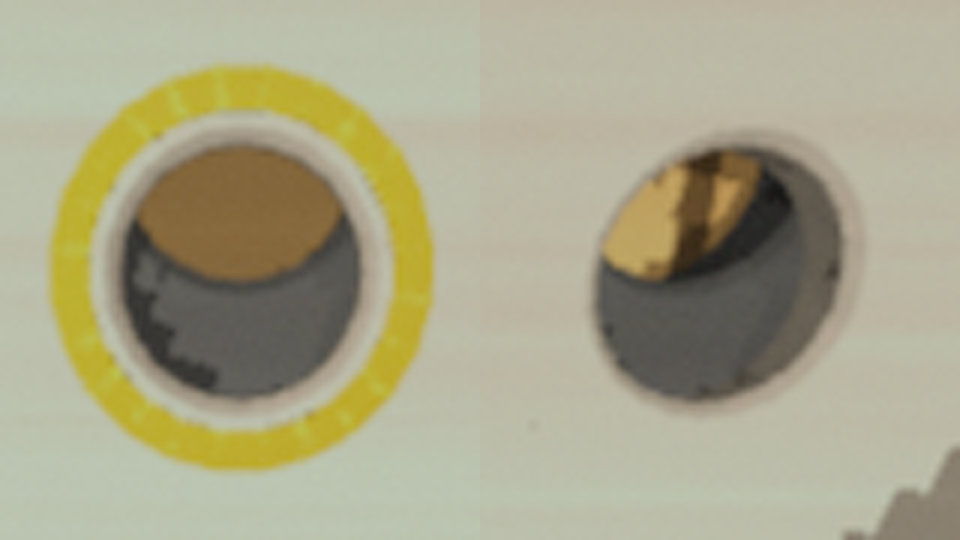

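The brown see-through part of the brass-ringed hole is at the top of the picture. So the bar has slipped towards jig +x, by about 8.4 mm. Next I look at the rack from the same viewpoint.

```bash
python3 - <<'E'
from h import *
plan((.4192,-.2949,.15),-5.65)
E
```

```text
t 2.2 pos [0.4002 0.0835 0.0993] yaw 20.05 turn y units 4.283 shift units [12.49  -1.69   1.871] F [0.5 0.3 0.3] op 0.996
```

Emit:
step_arm --pt "0 0.857 0 0 -0.69 0 1" --pt "0 0.857 0 0 -1 0 1" --pt "0 0.857 0 0 0 0 1" --pt "0 0.857 0 0 0 0 1" --pt "0 0.855 0 0 0 0 1" --pt "0 0 0 1 0 0.15 1" --pt "0 0 0 1 0 0.15 1" --pt "0 0 0 1 0 0.15 1" --pt "0 0 0 1 0 0.15 1" --pt "0 0 0 1 0 0.15 1"

```text
time_s: 3.2
eef_pos: [0.4101, -0.0713, 0.1538]
eef_rot: [-0.474, 0.473, -0.524, 0.526]
wrist_force: [0.1, 0.7, 0.3]
opening: 0.998
```

Emit:
step_arm --pt "0 0 0 1 0 0.15 1" --pt "0 0 0 1 0 0.15 1" --pt "0 0 0 1 0 0.15 1" --pt "0 0 0 1 0 0.15 1" --pt "0 0 0 1 0 0.15 1" --pt "0 0 0 1 0 0.15 1" --pt "0 0 0 1 0 0.15 1" --pt "0 0 0 0.49 0 0.06 1" --pt "0 0 0 0 0 0 1" --pt "0 0 0 0 0 0 1"

```text
time_s: 4.2
eef_pos: [0.4198, -0.2951, 0.152]
eef_rot: [0.474, -0.474, 0.525, -0.525]
wrist_force: [0.2, 0.2, -0.2]
opening: 0.998
```

```bash
python3 - <<'E'
from h import *
plan((.4192,-.2949,.15),-5.65)
p,R,o=pose()
snap('wrist','w2')
W,im,d=world('w2')
for n,c in dict(drift=(.497,-.303),bolt=(.505,-.215)).items():
    m=box(W,c,.022,.09,.105); P=W[m]; r=rect(P); print(n,m.sum(),np.median(P[:,2]),r)
    print('  tool frame', (R.T@(np.array([r[0][0]/1000,r[0][1]/1000,.098])-p)).round(4))
# jig hole in tool frame then
E
```

```text
t 4.2 pos [ 0.4198 -0.2951  0.152 ] yaw -5.82 turn y units -0.028 shift units [-0.005  0.067 -0.021] F [ 0.2  0.2 -0.2] op 0.998
drift 2435 0.09716495330578453 [array([ 496.98, -304.89]), array([24.47, 24.18]), np.float64(84.24)]
  tool frame [0.0019 0.054  0.0778]
bolt 2494 0.09715257505947959 [array([ 505.41, -215.84]), array([24.44, 23.66]), np.float64(84.93)]
  tool frame [-0.0875  0.0541  0.0771]
```

View pics/w2.png

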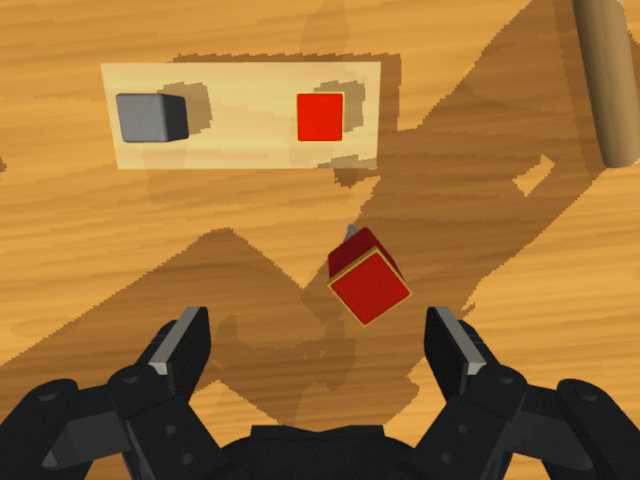

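```bash
python3 - <<'E'
from h import *
plan((.4970,-.3042,.067),-5.75)
E
```

```text
t 4.25 pos [ 0.4199 -0.2945  0.1518] yaw -5.76 turn y units -0.001 shift units [0.065 2.827 2.589] F [ 1.   0.1 -0.3] op 1.0
```

Emit:
step_arm --pt "0 0 0 0.065 0 0.9 1" --pt "0 0 0 0 0 0.9 1" --pt "0 0 0 0 0 0.79 1" --pt "0 0 0 0 0.5 0 1" --pt "0 0 0 0 0.8 0 1" --pt "0 0 0 0 0.8 0 1" --pt "0 0 0 0 0.727 0 1" --pt "0 0 0 0 0 0 1" --pt "0 0 0 0 0 0 0" --pt "0 0 0 0 0 0 0"

```text
time_s: 5.25
eef_pos: [0.4978, -0.3054, 0.068]
eef_rot: [-0.474, 0.474, -0.524, 0.525]
wrist_force: [0.6, -0.6, 0.5]
opening: 0.696
```

Emit:
step_arm --pt "0 0 0 0 0 0 0" --pt "0 0 0 0 0 0 0" --pt "0 0 0 0 0 0 0" --pt "0 0 0 0 0 0 0"

```text
time_s: 5.65
eef_pos: [0.4979, -0.3057, 0.0679]
eef_rot: [-0.474, 0.474, -0.524, 0.525]
wrist_force: [-0.6, 0.9, 5.5]
opening: 0.27
```

```bash
python3 - <<'E'
from h import *
plan((.4970,-.3042,.067),-5.75)
snap('wrist','w3')
E
```

```text
t 5.65 pos [ 0.4979 -0.3057  0.0679] yaw -5.76 turn y units -0.001 shift units [-0.046  0.029 -0.036] F [-0.6  0.9  5.5] op 0.27
```

View pics/w3.png

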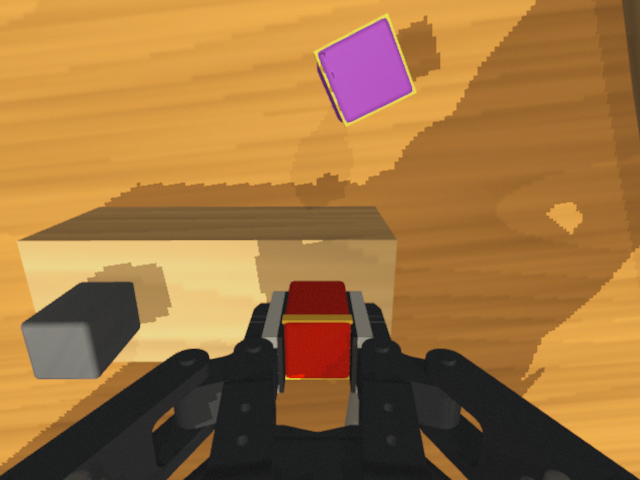

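Emit:
step_arm --pt "0 0 0 0 -0.4 0 0" --pt "0 0 0 0 -0.6 0 0" --pt "0 0 0 0 -0.9 0 0" --pt "0 0 0 0 -1 0 0" --pt "0 0 0 0 -1 0 0" --pt "0 -0.8 0 0 -0.2 0 0" --pt "0 -0.85 0 0 0 0 0" --pt "0 -0.9 0 0 0 0 0" --pt "0 -0.9 0 0 0 0 0" --pt "0 -0.83 0 0 0 0 0"

```text
time_s: 6.7
eef_pos: [0.4971, -0.305, 0.1901]
eef_rot: [0.58, -0.58, 0.405, -0.405]
wrist_force: [0.5, 0.7, -1.7]
opening: 0.267
```

```bash
python3 - <<'E'
from h import *
plan((.4802,.1108,.133),20.05)
E
```

```text
t 6.7 pos [ 0.4971 -0.305   0.1901] yaw 20.14 turn y units 0.015 shift units [-13.213   1.902   4.223] F [ 0.5  0.7 -1.7] op 0.267
```

Emit:
step_arm --pt "0 0 0 -0.7 0 0.22 0" --pt "0 0 0 -1 0 0.32 0" --pt "0 0 0 -1 0 0.32 0" --pt "0 0 0 -1 0 0.32 0" --pt "0 0 0 -1 0 0.32 0" --pt "0 0 0 -1 0 0.32 0" --pt "0 0 0 -1 0 0.32 0" --pt "0 0 0 -1 0 0.32 0" --pt "0 0 0 -1 0 0.32 0" --pt "0 0 0 -1 0 0.32 0"

```text
time_s: 7.7
eef_pos: [0.4851, 0.0013, 0.1901]
eef_rot: [0.579, -0.579, 0.406, -0.406]
wrist_force: [0.8, -0.5, -1.3]
opening: 0.27
```

Emit:
step_arm --pt "0 0 0 -1 0 0.32 0" --pt "0 0 0 -1 0 0.32 0" --pt "0 0 0 -1 0 0.32 0" --pt "0 0 0 -0.5 0.5 0.16 0" --pt "0 0 0 -0.013 0.7 0 0" --pt "0 0 0 0 0.4 0 0" --pt "0 0 0 0 0 0 0" --pt "0 0 0 0 0 0 0"

```text
time_s: 8.5
eef_pos: [0.4814, 0.1102, 0.1421]
eef_rot: [-0.579, 0.579, -0.406, 0.406]
wrist_force: [0.6, 0.0, -1.1]
opening: 0.268
```

```bash
python3 - <<'E'
from h import *
plan((.4802,.1108,.133),20.05)
snap('wrist','w4'); snap('scene','s4')
plan((.4802,.1108,.133),20.05)
im=cv2.imread('pics/s4.png'); cv2.imwrite('pics/s4z.png',cv2.resize(im[150:300,250:410],None,fx=4,fy=4,interpolation=cv2.INTER_CUBIC))
E
```

```text
t 8.5 pos [0.4814 0.1102 0.1421] yaw 19.89 turn y units -0.027 shift units [-0.033  0.303 -0.032] F [ 0.6  0.  -1.1] op 0.268
t 8.6 pos [0.4821 0.1102 0.1427] yaw 19.88 turn y units -0.029 shift units [-0.041  0.325 -0.052] F [-0.3  1.1 -1.5] op 0.271
```

View pics/w4.png

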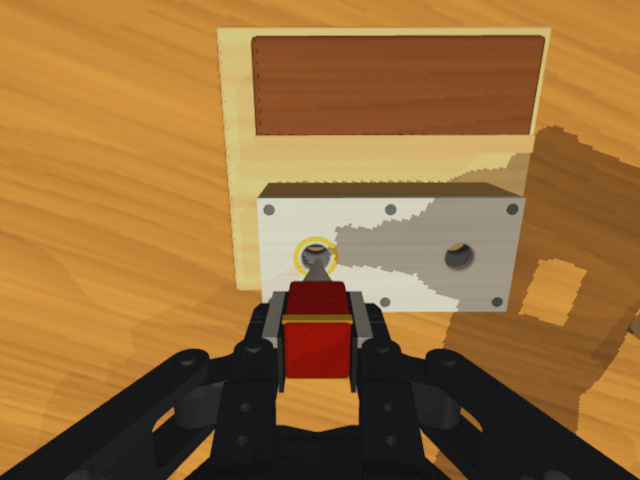

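View pics/s4z.png

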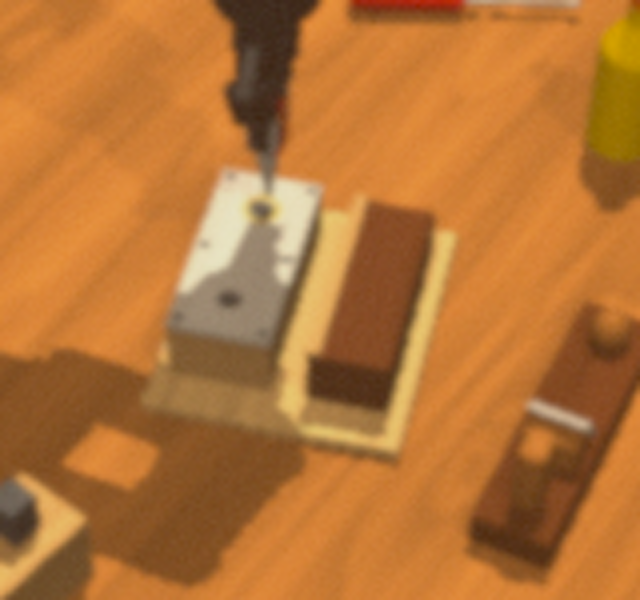

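```bash
python3 - <<'E'
from h import *
W,im,d=world('w4')
cv2.imwrite('pics/w4z.png',cv2.resize(im[220:300,270:370],None,fx=8,fy=8,interpolation=cv2.INTER_CUBIC))
hsv=cv2.cvtColor(im,cv2.COLOR_BGR2HSV)
m=(hsv[...,0]>22)&(hsv[...,0]<34)&(hsv[...,1]>140)
m[:225]=0;m[290:]=0;m[:,:285]=0;m[:,350:]=0
ys,xs=np.nonzero(m); print(m.sum(),cv2.fitEllipse(np.stack([xs,ys],1).astype(np.float32)),xs.min(),xs.max(),ys.min(),ys.max())
p=np.array([.4816,.1103,.1423]);
z=np.load('pics/w4.npz'); K,R,t=z['K'],z['R'],z['t']; C=-R.T@t
def ray(u,v,h):
    r=R.T@np.array([(u-K[0,2])/K[0,0],(v-K[1,2])/K[1,1],1]); return C+r*(h-C[2])/r[2]
el=cv2.fitEllipse(np.stack([xs,ys],1).astype(np.float32))[0]
print('ring',ray(el[0],el[1],.067), 'ring ext', ray(316,ys.min(),.067))
P=W[m]; P=P[abs(P[:,2]-.067)<.003]; print(rect(P))
m=box(W,(.49,.07),.14,.06,.074)&(im.min(2)>90); print('plate',rect(W[m]))
E
```

```text
341 ((315.3537292480469, 257.2970886230469), (37.820682525634766, 40.31025314331055), 89.92057037353516) 294 336 237 275
ring [0.47532564 0.10874754 0.067     ] ring ext [0.48800146 0.11289444 0.067     ]
[array([475.99, 109.47]), array([24.76, 26.19]), np.float64(23.97)]
plate [array([531.57,  81.24]), array([163.15, 161.11]), np.float64(19.63)]
```

View pics/w4z.png

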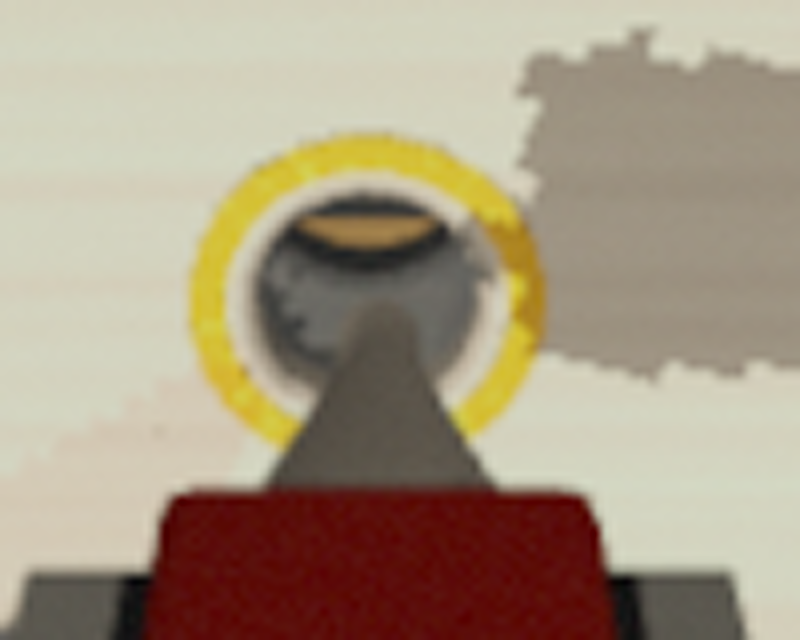

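```bash
python3 - <<'E'
from h import *
z=np.load('pics/w4.npz'); K,R,t=z['K'],z['R'],z['t']; C=-R.T@t
def ray(u,v,h):
    r=R.T@np.array([(u-K[0,2])/K[0,0],(v-K[1,2])/K[1,1],1]); return C+r*(h-C[2])/r[2]
ex=np.array([.94,.342,0]); ey=np.array([-.342,.94,0])
ring=ray(315.5,256.9,.067); n=ray(317.75,257.2,.0862)
print(ring,n,'nose edge rel ring: x,y',(n-ring)@ex*1e3,(n-ring)@ey*1e3)
W,im,d=world('w4'); print(W[255:275:3,318])
E
```

```text
[0.47560641 0.10875168 0.067     ] [0.48287391 0.10993811 0.0862    ] nose edge rel ring: x,y 7.237212322668819 -1.3702416647268998
[[0.47471745 0.10674713 0.05968243]
 [0.48320869 0.10991438 0.08823815]
 [0.48300606 0.10985296 0.09226029]
 [0.48423038 0.11032007 0.09984789]
 [0.4853168  0.11073514 0.10676532]
 [0.48669858 0.11125874 0.11413579]
 [0.48765219 0.11162292 0.12016106]]
```

Emit:
step_arm --pt "0 0 0 -0.046 0.2 0.01 0" --pt "0 0 0 0 0.3 0 0" --pt "0 0 0 0 0.15 0 0" --pt "0 0 0 0 0.1 0 0" --pt "0 0 0 0 0.05 0 0" --pt "0 0 0 0 0 0 0"

```text
time_s: 9.2
eef_pos: [0.4809, 0.112, 0.1174]
eef_rot: [-0.579, 0.579, -0.406, 0.406]
wrist_force: [-0.2, -0.3, -1.0]
opening: 0.271
```

```bash
python3 - <<'E'
from h import *
plan((.4802,.1108,.133),20.05)
snap('wrist','w5'); W,im,d=world('w5')
cv2.imwrite('pics/w5z.png',cv2.resize(im[220:320,260:380],None,fx=6,fy=6,interpolation=cv2.INTER_CUBIC))
E
```

```text
t 9.2 pos [0.4809 0.112  0.1174] yaw 19.92 turn y units -0.021 shift units [ 0.029 -0.52  -0.037] F [-0.2 -0.3 -1. ] op 0.271
```

View pics/w5z.png

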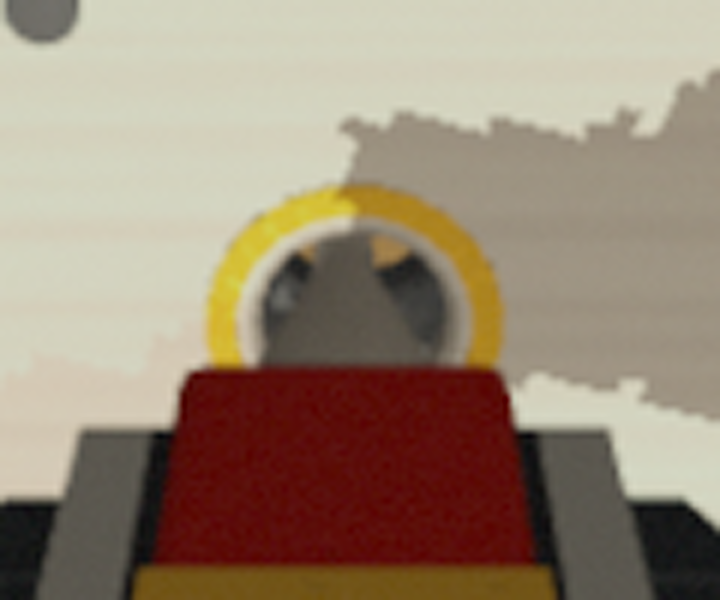

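Emit:
step_arm --pt "0 0 0 0.02 0.05 0 0" --pt "0 0 0 0 0.05 0 0" --pt "0 0 0 0 0 0 0"

```text
time_s: 9.55
eef_pos: [0.4812, 0.1114, 0.1145]
eef_rot: [-0.579, 0.579, -0.406, 0.406]
wrist_force: [0.6, -0.1, -1.0]
opening: 0.271
```

Emit:
step_arm --pt "0 0 0 0 0.07 0 0" --pt "0 0 0 0 0.07 0 0" --pt "0 0 0 0 0.06 0 0" --pt "0 0 0 0 0 0 0"

```text
time_s: 9.95
eef_pos: [0.4809, 0.1114, 0.1083]
eef_rot: [-0.579, 0.579, -0.406, 0.406]
wrist_force: [-0.2, 0.1, -1.3]
opening: 0.271
```

Emit:
step_arm --pt "0 0 0 0 0 -0.035 0" --pt "0 0 0 0 0 -0.035 0" --pt "0 0 0 0 0 -0.035 0" --pt "0 0 0 0 0 -0.035 0" --pt "0 0 0 0 0 0 0"

```text
time_s: 10.45
eef_pos: [0.4779, 0.1102, 0.109]
eef_rot: [0.579, -0.578, 0.406, -0.406]
wrist_force: [2.3, 1.7, -2.7]
opening: 0.276
```

```bash
python3 - <<'E'
from h import *
plan((.4802,.1108,.133),20.05); p,R,o=pose(); print('F tool',(R.T@o['wrist_force']).round(1))
E
```

```text
t 10.45 pos [0.4779 0.1102 0.109 ] yaw 19.92 turn y units -0.022 shift units [ 0.006 -0.8    0.078] F [ 2.3  1.7 -2.7] op 0.276
F tool [-0.8  2.7  2.8]
```

The bar is dragging with about 3 N, so the nose is in its hole. I work the drift down in small steps and watch the side force.

Emit:
step_arm --pt "0 0 0 0 0.07 0 0" --pt "0 0 0 0 0.07 0 0" --pt "0 0 0 0 0.07 0 0" --pt "0 0 0 0 0 0 0"

```text
time_s: 10.85
eef_pos: [0.4776, 0.1099, 0.1023]
eef_rot: [0.579, -0.579, 0.406, -0.406]
wrist_force: [3.3, 0.4, 0.3]
opening: 0.27
```

```bash
cat > f.py <<'E'
from h import *
p,R,o=pose(); print(o['time_s'],p.round(4),'F tool',(R.T@o['wrist_force']).round(1),'M tool',(R.T@o['torque']).round(2),'op',o['opening'])
E
python3 f.py
```

```text
10.85 [0.4776 0.1099 0.1023] F tool [ 0.8 -0.3  3.2] M tool [ 0.66  0.01 -0.14] op 0.2702399611431507
```

Emit:
step_arm --pt "0 0 0 0 0.07 0 0" --pt "0 0 0 0 0.07 0 0" --pt "0 0 0 0 0.07 0 0" --pt "0 0 0 0 0 0 0"

```text
time_s: 11.25
eef_pos: [0.4771, 0.11, 0.0957]
eef_rot: [-0.579, 0.579, -0.406, 0.406]
wrist_force: [3.0, 0.5, -0.2]
opening: 0.271
```

```bash
python3 f.py; python3 -c "
from h import *
snap('wrist','w6'); W,im,d=world('w6')
cv2.imwrite('pics/w6z.png',cv2.resize(im[220:340,240:400],None,fx=5,fy=5,interpolation=cv2.INTER_CUBIC))"
```

```text
11.25 [0.4771 0.11   0.0957] F tool [0.6 0.2 3. ] M tool [ 0.65 -0.04 -0.14] op 0.2713225557124728
```

View pics/w6z.png

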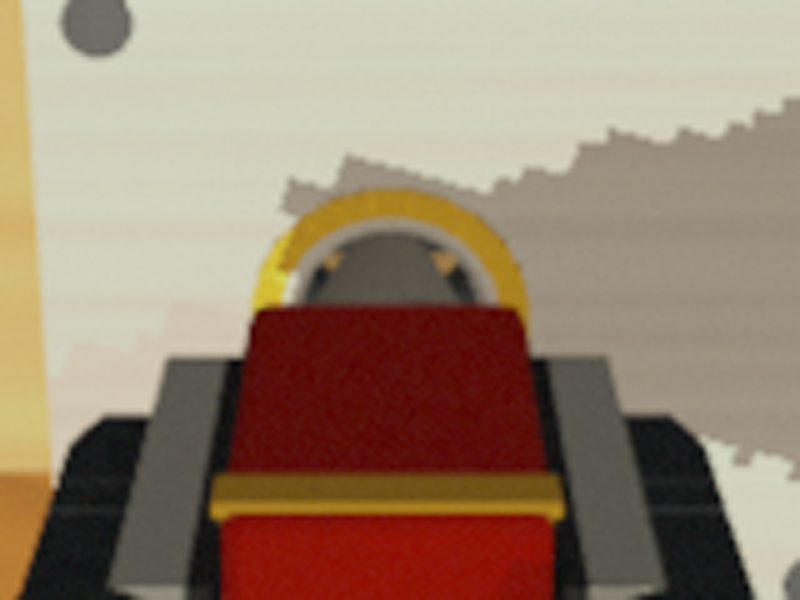

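Emit:
step_arm --pt "0 0 0 0 0 -0.03 0" --pt "0 0 0 0 0.05 0 0" --pt "0 0 0 0 0.05 0 0" --pt "0 0 0 0 0 0 0"

```text
time_s: 11.7
eef_pos: [0.4765, 0.1097, 0.093]
eef_rot: [-0.579, 0.579, -0.406, 0.406]
wrist_force: [2.7, -0.0, -0.8]
opening: 0.275
```

```bash
python3 f.py; python3 -c "
from h import *
snap('wrist','w7'); W,im,d=world('w7')
cv2.imwrite('pics/w7z.png',cv2.resize(im[240:310,270:370],None,fx=8,fy=8,interpolation=cv2.INTER_CUBIC))"
```

```text
11.7 [0.4765 0.1097 0.093 ] F tool [1.  0.8 2.6] M tool [ 0.56  0.04 -0.12] op 0.27533196987341363
```

View pics/w7z.png

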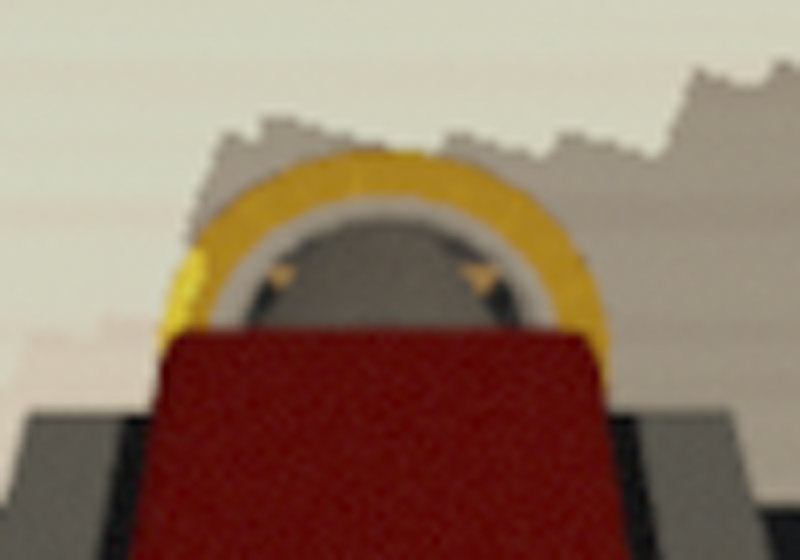

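Emit:
step_arm --pt "0 0 0 0 0.05 0 0" --pt "0 0 0 0 0.05 0 0" --pt "0 0 0 0 0 0 0"

```text
time_s: 12.05
eef_pos: [0.4764, 0.1097, 0.0899]
eef_rot: [-0.579, 0.579, -0.406, 0.406]
wrist_force: [2.8, 0.8, -0.0]
opening: 0.274
```

```bash
python3 f.py
```

```text
12.05 [0.4764 0.1097 0.0899] F tool [0.3 0.  2.9] M tool [ 0.6   0.05 -0.1 ] op 0.2737676271172325
```

Emit:
step_arm --pt "0 0 0 0 0.03 0 0" --pt "0 0 0 0 0.03 0 0" --pt "0 0 0 0 0 0 0"

```text
time_s: 12.35
eef_pos: [0.4764, 0.1097, 0.0882]
eef_rot: [-0.579, 0.579, -0.406, 0.406]
wrist_force: [2.5, 0.7, -0.2]
opening: 0.271
```

```bash
python3 f.py
```

```text
12.35 [0.4764 0.1097 0.0882] F tool [0.2 0.2 2.6] M tool [ 0.65 -0.03 -0.1 ] op 0.27074314504938873
```

Emit:
step_arm --pt "0 0 0 0 0.04 0 0" --pt "0 0 0 0 0.04 0 0" --pt "0 0 0 0 0.04 0 0" --pt "0 0 0 0 0 0 0"

```text
time_s: 12.75
eef_pos: [0.4764, 0.1097, 0.0845]
eef_rot: [-0.579, 0.579, -0.406, 0.406]
wrist_force: [3.6, 0.0, 0.3]
opening: 0.27
```

```bash
python3 f.py
```

```text
12.75 [0.4764 0.1097 0.0845] F tool [ 1.2 -0.3  3.4] M tool [ 0.56 -0.02 -0.18] op 0.27014737695788055
```

Emit:
step_arm --pt "0 0 0 0 0.05 0 0" --pt "0 0 0 0 0.05 0 0" --pt "0 0 0 0 0.05 0 0" --pt "0 0 0 0 0 0 0"

```text
time_s: 13.15
eef_pos: [0.4762, 0.1096, 0.0798]
eef_rot: [-0.579, 0.579, -0.406, 0.406]
wrist_force: [2.5, -0.5, -0.9]
opening: 0.273
```

```bash
python3 f.py
```

```text
13.15 [0.4762 0.1096 0.0798] F tool [1.3 0.9 2.2] M tool [ 0.62 -0.02 -0.25] op 0.2734882145961134
```

Emit:
step_arm --pt "0 0 0 0 0.05 0 0" --pt "0 0 0 0 0.05 0 0" --pt "0 0 0 0 0.04 0 0" --pt "0 0 0 0 0 0 0"

```text
time_s: 13.55
eef_pos: [0.4763, 0.1097, 0.0757]
eef_rot: [-0.579, 0.579, -0.406, 0.406]
wrist_force: [3.9, 0.7, -1.5]
opening: 0.269
```

```bash
python3 f.py
```

```text
13.55 [0.4763 0.1097 0.0757] F tool [0.7 1.5 3.9] M tool [ 0.5  -0.01 -0.21] op 0.26869139524209
```

Emit:
step_arm --pt "0 0 0 0 0.03 0 0" --pt "0 0 0 0 0.03 0 0" --pt "0 0 0 0 0 0 0"

```text
time_s: 13.85
eef_pos: [0.4763, 0.1097, 0.074]
eef_rot: [-0.579, 0.579, -0.406, 0.406]
wrist_force: [2.4, 0.1, -1.3]
opening: 0.268
```

```bash
python3 f.py
```

```text
13.85 [0.4763 0.1097 0.074 ] F tool [0.7 1.3 2.3] M tool [ 0.48 -0.04 -0.14] op 0.2681733116184775
```

Emit:
step_arm --pt "0 0 0 0 0.02 0 0" --pt "0 0 0 0 0.01 0 0" --pt "0 0 0 0 0 0 0"

```text
time_s: 14.15
eef_pos: [0.4764, 0.1097, 0.0732]
eef_rot: [-0.579, 0.579, -0.406, 0.406]
wrist_force: [3.0, -0.4, -0.5]
opening: 0.268
```

```bash
python3 f.py
```

```text
14.15 [0.4764 0.1097 0.0732] F tool [1.4 0.5 2.7] M tool [ 0.41 -0.   -0.14] op 0.2676878127719186
```

Emit:
step_arm --pt "0 0 0 0 0.015 0 0" --pt "0 0 0 0 0.015 0 0" --pt "0 0 0 0 0 0 0"

```text
time_s: 14.45
eef_pos: [0.4764, 0.1097, 0.0729]
eef_rot: [-0.579, 0.579, -0.406, 0.406]
wrist_force: [-0.5, -0.4, 5.4]
opening: 0.27
```

```bash
python3 f.py
```

```text
14.45 [0.4764 0.1097 0.0729] F tool [ 0.2 -5.4 -0.6] M tool [-0.12  0.02 -0.01] op 0.26977307074425755
```

Contact with 5 N upward at the expected height, so the head is seated. I release the drift, then check it.

Emit:
step_arm --pt "0 0 0 0 0 0 0.55" --pt "0 0 0 0 0 0 0.55" --pt "0 0 0 0 0 0 0.55" --pt "0 0 0 0 0 0 0.55" --pt "0 0 0 0 -0.3 0 0.55" --pt "0 0 0 0 -0.7 0 0.55" --pt "0 0 0 0 -1 0 0.55" --pt "0 0 0 0 0 -1 1" --pt "0 0 0 0 0 -1 1" --pt "0 0 0 0 0 0 1"

```text
time_s: 15.45
eef_pos: [0.417, 0.089, 0.1323]
eef_rot: [-0.578, 0.579, -0.407, 0.405]
wrist_force: [-0.2, 0.2, 0.5]
opening: 0.998
```

```bash
python3 f.py; python3 - <<'E'
from h import *
snap('wrist','w8'); W,im,d=world('w8')
m=box(W,(.4755,.109),.03,.085,.13); P=W[m]; print(m.sum(),np.median(P[:,2]),rect(P[abs(P[:,2]-np.median(P[:,2]))<.004]))
m=box(W,(.49,.07),.14,.06,.074)&(im.min(2)>90); print(np.median(W[m][:,2]))
E
```

```text
15.45 [0.417  0.089  0.1323] F tool [-0.3 -0.5 -0.1] M tool [-0.05  0.02 -0.01] op 0.9978687442421811
2945 0.10217687572687854 [array([475.32, 109.23]), array([24.21, 24.5 ]), np.float64(19.91)]
0.06628902201691751
```

View pics/w8.png

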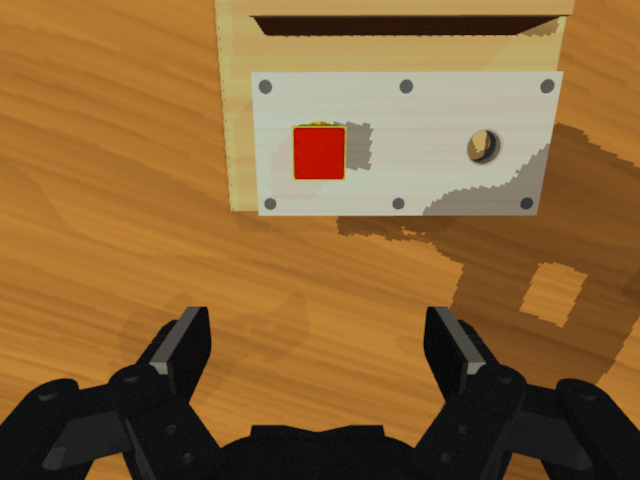

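```bash
python3 - <<'E'
from h import *
plan((.5054,-.2158,.150),-5.75)
E
```

```text
t 15.5 pos [0.4191 0.0891 0.1329] yaw 19.89 turn y units 4.273 shift units [ 9.824 -0.571  3.88 ] F [ 0.2 -0.8  0.9] op 0.998
```

Emit:
step_arm --pt "0 0.85 0 0 -0.57 0 1" --pt "0 0.85 0 0 0 0 1" --pt "0 0.85 0 0 0 0 1" --pt "0 0.85 0 0 0 0 1" --pt "0 0.87 0 0 0 0 1" --pt "0 0 0 1 0 0.39 1" --pt "0 0 0 1 0 0.39 1" --pt "0 0 0 1 0 0.39 1" --pt "0 0 0 1 0 0.39 1" --pt "0 0 0 1 0 0.39 1"

```text
time_s: 16.5
eef_pos: [0.4649, -0.0673, 0.1501]
eef_rot: [-0.475, 0.474, -0.524, 0.525]
wrist_force: [0.1, -0.3, 1.1]
opening: 0.998
```

Emit:
step_arm --pt "0 0 0 1 0 0.39 1" --pt "0 0 0 1 0 0.39 1" --pt "0 0 0 1 0 0.39 1" --pt "0 0 0 1 0 0.39 1" --pt "0 0 0 0.82 0 0.37 1" --pt "0 0 0 0 0 0 1" --pt "0 0 0 0 0 0 1"

```text
time_s: 17.2
eef_pos: [0.5072, -0.2159, 0.1494]
eef_rot: [0.474, -0.474, 0.525, -0.524]
wrist_force: [-0.4, -0.0, -1.1]
opening: 0.999
```

```bash
python3 - <<'E'
from h import *
plan((.5054,-.2158,.067),-5.75)
E
```

```text
t 17.2 pos [ 0.5072 -0.2159  0.1494] yaw -5.76 turn y units -0.001 shift units [ 0.003  2.748 -0.059] F [-0.4 -0.  -1.1] op 0.999
```

Emit:
step_arm --pt "0 0 0 0 0.5 -0.05 1" --pt "0 0 0 0 0.8 0 1" --pt "0 0 0 0 0.8 0 1" --pt "0 0 0 0 0.64 0 1" --pt "0 0 0 0 0 0 1" --pt "0 0 0 0 0 0 0" --pt "0 0 0 0 0 0 0" --pt "0 0 0 0 0 0 0" --pt "0 0 0 0 0 0 0" --pt "0 0 0 0 0 0 0"

```text
time_s: 18.2
eef_pos: [0.5058, -0.2157, 0.0684]
eef_rot: [-0.475, 0.474, -0.524, 0.525]
wrist_force: [-0.8, 0.9, 6.0]
opening: 0.272
```

Emit:
step_arm --pt "0 0 0 0 0 0 0" --pt "0 0 0 0 0 0 0"

```text
time_s: 18.4
eef_pos: [0.5058, -0.2157, 0.0684]
eef_rot: [-0.475, 0.474, -0.524, 0.525]
wrist_force: [-1.2, 2.1, 6.7]
opening: 0.274
```

```bash
python3 f.py
```

```text
18.4 [ 0.5058 -0.2157  0.0684] F tool [-2.  -6.7 -1.4] M tool [-0.1   0.01  0.13] op 0.2740899731641895
```

Emit:
step_arm --pt "0 0 0 0 -0.4 0 0" --pt "0 0 0 0 -0.6 0 0" --pt "0 0 0 0 -0.9 0 0" --pt "0 0 0 0 -1 0 0" --pt "0 0 0 0 -1 0 0" --pt "0 -0.8 0 0 0 0 0" --pt "0 -0.85 0 0 0 0 0" --pt "0 -0.9 0 0 0 0 0" --pt "0 -0.9 0 0 0 0 0" --pt "0 -0.84 0 0 0 0 0"

```text
time_s: 19.4
eef_pos: [0.5048, -0.2151, 0.1846]
eef_rot: [-0.58, 0.58, -0.404, 0.404]
wrist_force: [-0.6, 0.0, -1.9]
opening: 0.272
```

```bash
python3 - <<'E'
from h import *
plan((.5066,.0249,.133),20.0)
E
```

```text
t 19.4 pos [ 0.5048 -0.2151  0.1846] yaw 20.26 turn y units 0.043 shift units [-7.498  1.72   2.792] F [-0.6  0.  -1.9] op 0.272
```

Emit:
step_arm --pt "0 0 0 -0.7 0 0.26 0" --pt "0 0 0 -1 0 0.37 0" --pt "0 0 0 -1 0 0.37 0" --pt "0 0 0 -1 0 0.37 0" --pt "0 0 0 -1 0 0.37 0" --pt "0 0 0 -1 0 0.37 0" --pt "0 0 0 -1 0 0.37 0" --pt "0 0 0 -0.8 0.5 0.31 0" --pt "0 0 0 0 0.6 0 0" --pt "0 0 0 0 0 0 0"

```text
time_s: 20.4
eef_pos: [0.5045, 0.0259, 0.1493]
eef_rot: [-0.579, 0.58, -0.406, 0.403]
wrist_force: [-0.7, 0.4, -1.2]
opening: 0.272
```

Emit:
step_arm --pt "0 0 0 0 0 0 0" --pt "0 0 0 0 0 0 0"

```text
time_s: 20.6
eef_pos: [0.5073, 0.0241, 0.1524]
eef_rot: [0.579, -0.579, 0.405, -0.406]
wrist_force: [-0.1, -1.2, -0.5]
opening: 0.268
```

```bash
python3 - <<'E'
from h import *
plan((.5066,.0249,.133),20.0)
snap('wrist','w9'); W,im,d=world('w9')
cv2.imwrite('pics/w9z.png',cv2.resize(im[220:340,240:400],None,fx=5,fy=5,interpolation=cv2.INTER_CUBIC))
E
```

```text
t 20.6 pos [0.5073 0.0241 0.1524] yaw 20.0 turn y units -0.0 shift units [-0.032  0.646 -0.014] F [-0.1 -1.2 -0.5] op 0.268
```

View pics/w9z.png

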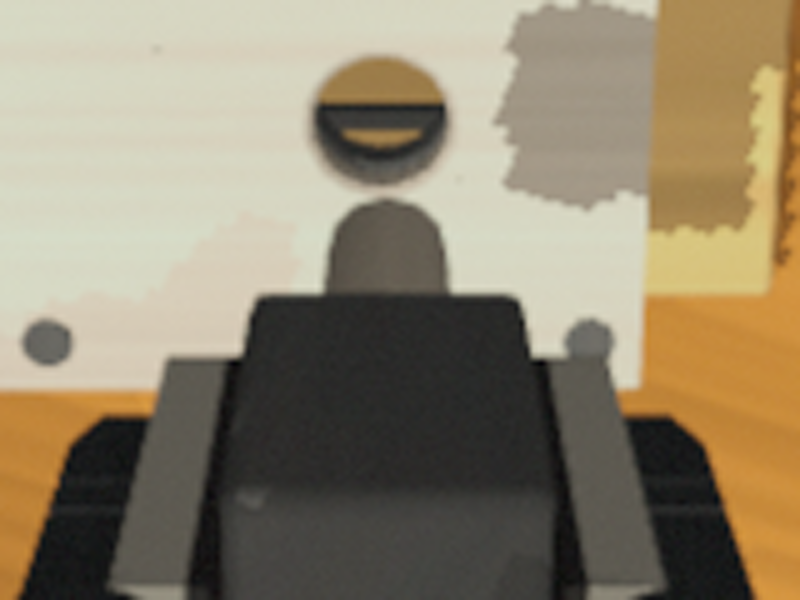

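Emit:
step_arm --pt "0 0 0 -0.025 0.4 -0.014 0" --pt "0 0 0 0 0.5 0 0" --pt "0 0 0 0 0.25 0 0" --pt "0 0 0 0 0.1 0 0" --pt "0 0 0 0 0.05 0 0" --pt "0 0 0 0 0 0 0"

```text
time_s: 21.25
eef_pos: [0.5062, 0.0252, 0.1124]
eef_rot: [0.579, -0.579, 0.405, -0.405]
wrist_force: [0.5, -1.0, -1.2]
opening: 0.273
```

```bash
python3 f.py;  python3 - <<'E'
from h import *
plan((.5066,.0249,.0734),20.0)
E
```

```text
21.25 [0.5062 0.0252 0.1124] F tool [1.1 1.2 0.1] M tool [-0.   -0.01 -0.03] op 0.27284169377061507
t 21.25 pos [0.5062 0.0252 0.1124] yaw 20.04 turn y units 0.006 shift units [0.015 1.3   0.008] F [ 0.5 -1.  -1.2] op 0.273
```

Well aligned. I descend slowly through plate and bar.

Emit:
step_arm --pt "0 0 0 0.01 0.07 0 0" --pt "0 0 0 0 0.07 0 0" --pt "0 0 0 0 0.07 0 0" --pt "0 0 0 0 0.07 0 0" --pt "0 0 0 0 0 0 0"

```text
time_s: 21.75
eef_pos: [0.5059, 0.0251, 0.1035]
eef_rot: [-0.579, 0.579, -0.406, 0.405]
wrist_force: [-0.7, 0.1, -1.9]
opening: 0.266
```

```bash
python3 f.py
```

```text
21.75 [0.5059 0.0251 0.1035] F tool [-0.4  1.9 -0.6] M tool [-0.02  0.02  0.03] op 0.2658360236554772
```

Emit:
step_arm --pt "0 0 0 0 0.07 0 0" --pt "0 0 0 0 0.07 0 0" --pt "0 0 0 0 0.07 0 0" --pt "0 0 0 0 0 0 0"

```text
time_s: 22.15
eef_pos: [0.5058, 0.0251, 0.0972]
eef_rot: [-0.579, 0.579, -0.406, 0.405]
wrist_force: [-0.5, 0.2, -2.0]
opening: 0.269
```

```bash
python3 f.py
```

```text
22.15 [0.5058 0.0251 0.0972] F tool [-0.4  2.  -0.4] M tool [ 0.    0.01 -0.01] op 0.2693559293063222
```

Emit:
step_arm --pt "0 0 0 0 0.1 0 0" --pt "0 0 0 0 0.1 0 0" --pt "0 0 0 0 0.1 0 0" --pt "0 0 0 0 0.1 0 0" --pt "0 0 0 0 0.1 0 0" --pt "0 0 0 0 0.1 0 0" --pt "0 0 0 0 0.05 0 0" --pt "0 0 0 0 0.05 0 0" --pt "0 0 0 0 0 0 0"

```text
time_s: 23.05
eef_pos: [0.506, 0.0251, 0.0764]
eef_rot: [-0.579, 0.579, -0.405, 0.405]
wrist_force: [0.2, -0.1, -1.1]
opening: 0.271
```

```bash
python3 f.py
```

```text
23.05 [0.506  0.0251 0.0764] F tool [0.2 1.1 0.2] M tool [ 0.03 -0.04 -0.  ] op 0.27073142182794835
```

Emit:
step_arm --pt "0 0 0 0 0.03 0 0" --pt "0 0 0 0 0.03 0 0" --pt "0 0 0 0 0.02 0 0" --pt "0 0 0 0 0 0 0"

```text
time_s: 23.45
eef_pos: [0.5061, 0.0251, 0.0741]
eef_rot: [-0.579, 0.579, -0.405, 0.405]
wrist_force: [0.6, 0.7, -0.7]
opening: 0.269
```

```bash
python3 f.py
```

```text
23.45 [0.5061 0.0251 0.0741] F tool [-0.4  0.7  0.8] M tool [0.05 0.05 0.06] op 0.26919369762811807
```

Emit:
step_arm --pt "0 0 0 0 0.02 0 0" --pt "0 0 0 0 0.02 0 0" --pt "0 0 0 0 0 0 0"

```text
time_s: 23.75
eef_pos: [0.5062, 0.025, 0.0734]
eef_rot: [0.579, -0.579, 0.405, -0.405]
wrist_force: [-1.9, 0.5, 2.9]
opening: 0.273
```

```bash
python3 f.py
```

```text
23.75 [0.5062 0.025  0.0734] F tool [-1.1 -2.9 -1.7] M tool [-0.35  0.02  0.12] op 0.27342306186746734
```

Seated: upward contact at the expected height. I release, rise and back off to check.

Emit:
step_arm --pt "0 0 0 0 0 0 0.55" --pt "0 0 0 0 0 0 0.55" --pt "0 0 0 0 0 0 0.55" --pt "0 0 0 0 0 0 0.55" --pt "0 0 0 0 -0.3 0 0.55" --pt "0 0 0 0 -0.7 0 0.55" --pt "0 0 0 0 -1 0 0.55" --pt "0 0 0 0 -0.5 -1 0.55" --pt "0 0 0 -0.5 0 -1 0.55" --pt "0 0 0 -0.5 0 0 0.55"

```text
time_s: 24.75
eef_pos: [0.4371, 0.0324, 0.1485]
eef_rot: [-0.579, 0.579, -0.406, 0.406]
wrist_force: [0.4, -0.1, -0.1]
opening: 0.549
```

Emit:
step_arm --pt "0 0 0 0 0 0 0.55" --pt "0 0 0 0 0 0 0.55"

```text
time_s: 24.95
eef_pos: [0.4404, 0.0328, 0.1486]
eef_rot: [0.58, -0.579, 0.405, -0.406]
wrist_force: [-0.6, -0.6, 0.3]
opening: 0.551
```

```bash
python3 f.py; python3 - <<'E'
from h import *
snap('wrist','w10'); W,im,d=world('w10')
for n,c in dict(drift=(.4755,.109),bolt=(.506,.025)).items():
    m=box(W,c,.025,.09,.13); P=W[m]; md=np.median(P[:,2]); print(n,md,rect(P[abs(P[:,2]-md)<.004]))
m=box(W,(.49,.07),.14,.06,.074)&(im.min(2)>90); print(np.median(W[m][:,2]))
E
```

```text
24.95 [0.4404 0.0328 0.1486] F tool [ 0.4 -0.3 -0.7] M tool [ 0.02  0.02 -0.06] op 0.5510729263127091
drift 0.10204879744118253 [array([475.1 , 109.12]), array([24.74, 25.11]), np.float64(19.98)]
bolt 0.10216870327369576 [array([506.04,  24.87]), array([23.64, 24.24]), np.float64(20.09)]
0.0661926600325105
```

View pics/w10.png

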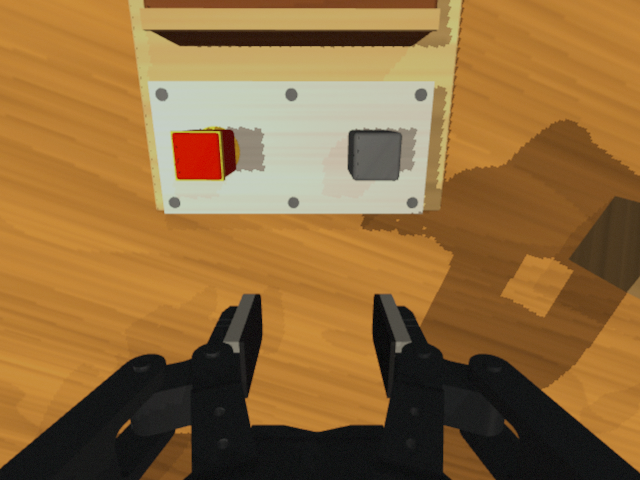

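Both heads sit 36 mm above the plate, so both pins are flat on it. They are 90 mm apart, and the gripper is clear and empty.

```bash
python3 -c "
from h import *
print(ctrl.hand_in())"
```

```text
the job is handed in; nothing more can be done
None
```

The drift is home in the brass-ringed hole and the bolt is home in the plain hole. I handed the job in at about 25 s of the 72 s, with the gripper open and clear of everything.

- **Finding the slip:** the wrist camera showed the nut bar had slipped about 8 mm towards jig +x. I put the drift's nose in the gap between the two holes.
- **Driving the drift:** it went down in small steps, drawing the bar into line against about 3 N of friction. The highest reading between steps was about 5 N, as the head seated.
- **Bolt:** it passed through the plate and the bar without catching. Its head seated with about 3 N.
- **Last checks:** both heads' tops measured 36 mm above the plate, which is the head height, so both sit flat. The pins are about 90 mm apart and within about 1 mm of the measured hole centres, and no check failed.
- **Disagreement between cameras:** the top and wrist cameras differed by about 2 mm in y on where things were. I used the wrist camera because it matched the gripper.
- **Not checked:** I did not photograph the other tools again at the end. My planned paths kept clear of them, and no unexpected force showed.

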